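# Shut off the suction manifold and take off the blue filter cap

## Task

First close the suction line: take the green-handled shut-off blade out of its white parking block, slide it fully home into the slot of the grey manifold and let go of it. Then take the blue cap off its neck - its quick thread may be left- or right-handed and nothing shows which, so try it and find the way that frees it - and lift it at least 5 cm up. Finish while still holding the blue cap upright and still in the air, and leave the orange cap and everything else as it is.

Things in the scene. Friction and masses are not known exactly. Their poses are not given: they have to be found in the camera images.
- manifold: fixed grey suction manifold, a block 160 (its x) by 260 (its y) by 60 mm high; origin at the centre of its underside, on the table; it stands anywhere on either half of the table, turned by up to 17 degrees. On its flat top: the shut-off slot at the back and two round necks in front, each under a cap
- slot_mouth (a point): centre of the mouth of the shut-off slot, level with the manifold's top (60 mm above the table), at x=+45, y=0 mm in the manifold's frame, framed by yellow strips. The slot is 6.5 mm wide along its x axis and 52.5 mm long along its y axis, 50 mm deep, with a 3 mm lead-in chamfer; z is up
- blade_grip (a point): centre (half-way up) of the green handle of the shut-off blade: handle 12 mm thick (its x), 62 mm wide (its y), 32 mm tall. Below it hangs the steel plate, 4 mm thick (x), 50 mm wide (y), 45 mm long. About 80 g, loose; its two sides are alike, so either way round fits. It is parked upright, the handle resting on the parking block's top
- blade_shoulder (a point): centre of the underside of the green handle, where the steel plate begins (16 mm below blade_grip); the plate's foot is 45 mm below. When the blade is fully home this point lies at slot_mouth
- parking_block: fixed white block 80 by 100 by 55 mm high in which the blade is parked, in a loose slot; origin at the centre of its underside, its slot in the middle, long along its y axis
- cap_blue_centre (a point): centre (half-way up) of the blue cap, round, 43 mm in diameter and 45 mm tall, about 60 g, loose on one of the two necks, foot on the manifold's top. Its upper 29 mm is a plain round knob, to be gripped anywhere around. It turns only about 5 degrees before a stop in the tightening direction; the other way it turns easily some 55 degrees to a second stop and there lifts straight off. z is up
- neck_a (a point): foot of the axis of one neck, level with the manifold's top, at x=-30, y=+75 mm in the manifold's frame. The hidden neck inside the cap is 14 mm tall. Counter-clockwise or clockwise (from above) loosens its cap: this differs from start to start and cannot be seen. Until turned at least about 45 degrees a cap cannot be lifted more than 2 to 3 mm
- neck_b (a point): the same for the other neck, at x=-30, y=-75 mm; the two necks have opposite hands, and either may carry the blue cap
- cap_orange_centre (a point): centre (half-way up) of the orange cap, of the same shape, on the other neck; to be left alone
- tub: small amber tub, 32 mm wide and 22 mm tall, loose on a back corner of the manifold's top; origin at its underside; leave alone
- cup: white plastic cup, 72 mm wide and 85 mm tall, towards the back of the table; origin at its underside; leave alone
- bottle: clear bottle, 60 mm wide and 120 mm tall, towards the back of the table; origin at its underside; leave alone
- retractor: flat steel retractor, 145 mm long and 6 mm thick, lying near the robot; leave alone
- probe: steel spatula, 160 mm long, lying near the robot; leave alone
- jaw: pink horseshoe-shaped jaw model with white teeth, about 75 mm wide and 26 mm tall, to the left of the table; origin at its underside; leave alone
Not all that is in view belongs to the job. Of the things that look like the part that bears cap_blue_centre, the largest one is meant.

How it is judged:
By the outcome, as a careful person would: the job done as asked, in the order asked, and still so for the second after the job is handed in, while the arm keeps its last pose, push and grip.
It also fails if it takes over 58 s, if anything falls off the work surface, if the arm or the gripper's body presses on something with over 40 N, if the wrist force passes 120 N, or if a joint passes its speed limit or range.

## Robot

A 6-joint arm with a two-finger parallel gripper is mounted at the origin on the work surface. World frame = base frame: x ahead of the robot, y to its left, z up, the work surface at z = 0. Lengths are in m, angles in degrees, forces in N, time in s.
With the tool pointing down it reaches from about 0.3 to 0.75 m from the base axis. Payload 8.5 kg.
Tool frame: the origin (TCP) lies midway between the tips of the shut fingers; the grasp point (between the pads) lies 19 mm behind it; y points along the fingers, x is the direction in which the jaws open and shut, and the axes are right-handed (so a half turn about y gives the same grasp; the last joint's range is limited). The gripper opens to 85 mm and grips with 20 to 120 N. Pads are 22 mm wide; open, the fingers measure 114 mm over their backs; the gripper's body (76 mm by 85 mm) begins 54 mm behind the grasp point. The pads swing forward as they close: fully open they stand 13 mm farther back than shut.
Start: joints at [54.414, 21.807, 74.336, -0, 83.858, -12.336], TCP at [0.217, 0.505, 0.197] pointing down, gripper open.
Joint ranges: [-178.18, 178.18], [-50.72, 133.34], [12.68, 142.11], [-81.47, 261.47], [9.98, 163.14], [-165.26, 165.26]. Speed limits (degrees/s): [136.94, 136.94, 180, 180, 180, 180].

## Interface

Orientations are given as a 3x3 rotation matrix whose columns are the frame's x, y, z axes.
In Python, from rig import env gives the robot as it stands.
- The arm moves only by the tool carry_out, never from a script. Its argument "plan" is a list of rows, each a list of 3 entries, a list of its own where there are three numbers: the shift along the tool's x, y, z in m, then the turn, a rotation vector about the tool's x, y, z in degrees, then the finger opening in m, from 0 to 0.0854. In form: [[[dx, dy, dz], [ax, ay, az], jaw], ...]. A call has 1 to 8 rows; each row shifts and turns the commanded pose from where the row before left it, along the tool's axes as they then stand; what a row does not reach is not made up. A row lasts 1/8 s, in which the tool goes at most 62.5 mm and 10.7 degrees, less where a joint would pass 70% of its speed; a pose out of reach is approached as far as the arm can. A call is refused whole if a number of a shift passes 0.0625 or a number of a turn 10.7, either way. A call with a gripper value outside its range is refused whole. The fingers move at their own pace and stop on an object; "force" is the grip in N (left out, the last holds). Time passes only in rows, so rows that do not move let the fingers close. It gives the time, the measured TCP pose, the force and the opening at its end, in the units of the state.
- env.observe(): the state, without advancing time (a new reading comes with each control period).
- env.get_image(name): name is "side" or "top" or "wrist"; returns a dict with "image" (400x640x3 uint8, red, green, blue), "vfov" (degrees; the focal length in pixels is half the picture's height over the tangent of half this angle, whatever the lens; pixels are square), "cx", "cy" (the principal point, pixels), "rvec" (rotation vector, rad) and "tvec" (3), from world to camera coordinates, as OpenCV has them; the wrist camera has in their place "tool_from_camera" (4x4, takes a point from camera to tool coordinates, whose origin is the TCP and whose axes are the tool frame's). Camera axes: x right, y down, z forward; pixel columns grow to the right and rows downward; lengths in m; the calibration is good to about 2 mm. A picture is of the moment at which its call begins: read the wrist's pose just before it. There is no depth.
- env.close_job(): hands the job in, once; it reports no verdict.
Trained networks look in a picture, given as the dict that the camera call returned (one of the last four; its "shot" number tells which), for a name from the list of things; names that differ only in an ending like _2 or _b are one class to them, and where a whole thing is asked for, a point or a joint stands for the part that bears it (a point fixed in the world has none). Each returns a list of dicts, best first, with "conf" (0 to 1); they miss things now and then, are a little off and sometimes report something else, mostly with a low value. They report only what shows in the picture. A call takes as long as a camera call. They do not tell look-alikes from the thing itself.
- env.outline_of(target, picture): "mask" (400x640 bool, what is visible of it) and "pixel" ([row, column] in pixels, amid what is visible of it).
The state is a dict: "time_s": time; "q": joint angles; "qvel": joint speeds; "joint_efforts": joint torques, N m; "position": TCP position; "tool_rot": TCP orientation; "ft_force": force on the tool from outside, world axes, zero at the start; "wrist_torque": the same for the moment, N m; "grip_width": finger opening in m.
Only numpy, scipy, OpenCV 4.12 (cv2) and the standard library are available. Lean on these libraries where they do the work, as an engineer would, in place of code of your own. Each camera call takes 0.05 s, during which the arm holds its last target.

## Working session

There is one attempt and no reset: what is moved stays moved. The work goes in short steps, Python scripts to look and compute and a tool call to move; the robot and the scene stay as the last step left them, time stands still between calls to the robot, and variables do not carry over. Pictures are saved under pics/ and viewed, and the job is handed in when it is done.

Besides the shell and the picture viewer there is one more tool, called after "Call:" in YAML: its name, and indented under it one key for each argument. carry_out: Moves the arm, as the interface text tells. Its arguments: {"type":"object","properties":{"plan":{"type":"array","items":{"type":"array"}},"force":{"type":"number"}},"required":["plan"]}

```bash
ls; mkdir -p pics
cat > h.py <<'E'
import numpy as np, cv2
from rig import env
def save(name,p,fn): cv2.imwrite(fn,cv2.cvtColor(p['image'],cv2.COLOR_RGB2BGR))
def K(p):
    f=200/np.tan(np.radians(p['vfov'])/2); return np.array([[f,0,p['cx']],[0,f,p['cy']],[0,0,1]])
def cam(p,st=None):
    if 'rvec' in p:
        R=cv2.Rodrigues(np.array(p['rvec'],float))[0]; t=np.array(p['tvec'],float).ravel(); return R,t
    T=np.eye(4);T[:3,:3]=st['tool_rot'];T[:3,3]=st['position']
    W=np.linalg.inv(T@np.array(p['tool_from_camera'])); return W[:3,:3],W[:3,3]
def ray(p,uv,z,st=None):
    R,t=cam(p,st); d=R.T@(np.linalg.inv(K(p))@np.array([uv[0],uv[1],1.])); c=-R.T@t
    return c+d*(z-c[2])/d[2]
def proj(p,X,st=None):
    R,t=cam(p,st); c=R@np.array(X,float)+t; u=K(p)@c; return u[:2]/u[2]
E
python3 - <<'E'
from h import *
s=env.observe();print(s)
for n in ('top','side','wrist'):
    p=env.get_image(n);save(n,p,f'pics/{n}0.png');print(n,{k:v for k,v in p.items() if k!='image'})
    for t in ['manifold','blade_grip','cap_blue_centre','cap_orange_centre','parking_block','tub','jaw','cup','bottle']:
        print(t,[(round(d['conf'],2),np.round(d['pixel']),int(d['mask'].sum())) for d in env.outline_of(t,p)])
E
```

```text
pics
{'time_s': 0.0, 'q': array([ 5.44132213e+01,  2.18422481e+01,  7.43848885e+01,  1.42718322e-04,
        8.38579834e+01, -1.23373986e+01]), 'qvel': array([ 0.13041728, -0.06184564, -0.11538798,  0.04158684, -0.09892169,
        0.06925732]), 'joint_efforts': array([-8.47374722e-04, -4.48458552e+01, -2.31283361e+01, -1.65593242e-04,
        4.76016270e-03,  4.18957507e-05]), 'position': array([0.2169162 , 0.50504681, 0.19599923]), 'tool_rot': array([[ 3.94733533e-01, -8.66550720e-04, -9.18795237e-01],
       [ 9.18794500e-01, -1.20671970e-03,  3.94734355e-01],
       [-1.45078566e-03, -9.99998896e-01,  3.19849303e-04]]), 'ft_force': array([ 0.93298701,  0.43673228, -0.21176528]), 'wrist_torque': array([0.0170558 , 0.00542734, 0.03407531]), 'grip_width': 0.08505003180788608}
top {'vfov': 51.025147483891956, 'cx': 320.1762682516184, 'cy': 192.7425024439119, 'rvec': array([ 2.1293389 , -2.18824863,  0.13501624]), 'tvec': array([0.04784409, 0.57318258, 1.40991235]), 'shot': 1}
manifold [(0.68, array([187., 394.]), 3392)]
blade_grip [(0.57, array([194., 373.]), 142)]
cap_blue_centre [(
[... 1077 characters left out ...]
([185., 361.]), 632)]
bottle [(0.96, array([230., 425.]), 779), (0.28, array([257., 363.]), 4843)]
wrist {'vfov': 59.2269049099943, 'cx': 317.2612889279662, 'cy': 204.4486892995063, 'tool_from_camera': array([[ 9.99999790e-01,  4.97607384e-04, -4.15348389e-04,
        -2.87968494e-04],
       [ 5.37443229e-04, -2.78351224e-01,  9.60479207e-01,
        -1.76845914e-01],
       [ 3.62328813e-04, -9.60479228e-01, -2.78351433e-01,
         7.10611355e-02],
       [ 0.00000000e+00,  0.00000000e+00,  0.00000000e+00,
         1.00000000e+00]]), 'shot': 3}
manifold []
blade_grip []
cap_blue_centre []
cap_orange_centre []
parking_block []
tub []
jaw [(0.64, array([352., 362.]), 831)]
cup []
bottle []
```

View pictures.

View pics/top0.png

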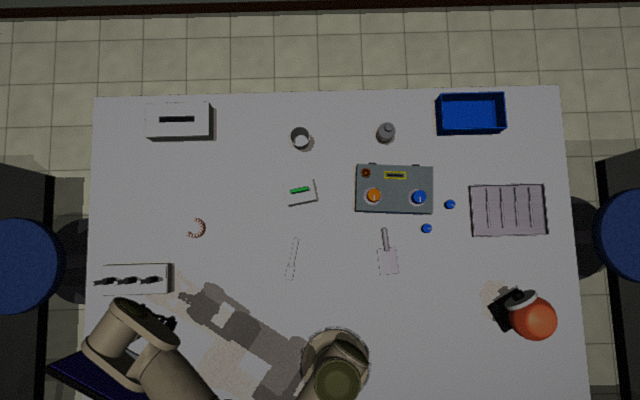

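View pics/side0.png

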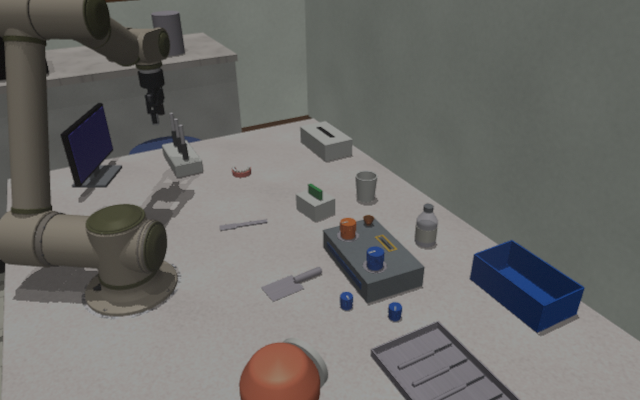

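```bash
python3 -c "
import cv2
a=cv2.imread('pics/top0.png')[110:260,270:470];cv2.imwrite('pics/topz.png',cv2.resize(a,None,fx=4,fy=4,interpolation=cv2.INTER_CUBIC))
a=cv2.imread('pics/side0.png')[160:340,270:460];cv2.imwrite('pics/sidez.png',cv2.resize(a,None,fx=3.3,fy=3.3,interpolation=cv2.INTER_CUBIC))"
```

```text
(no output)
```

View pics/topz.png

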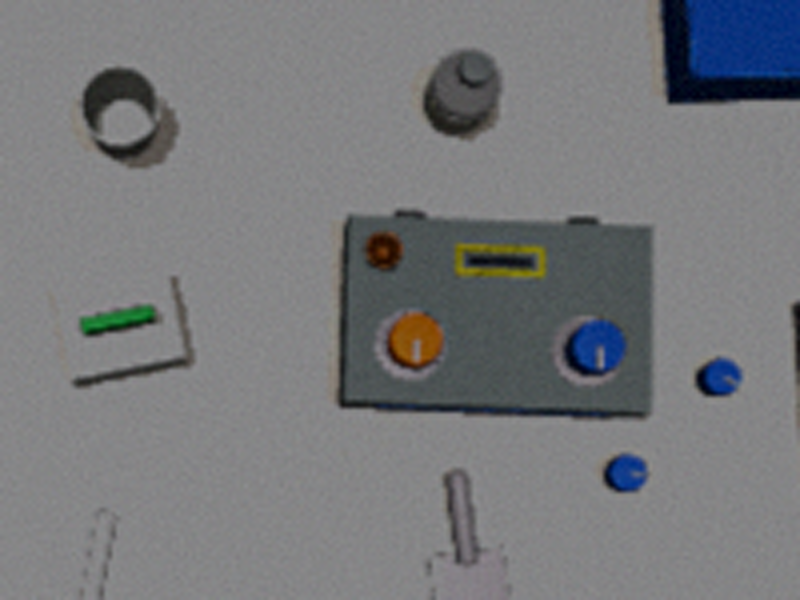

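View pics/sidez.png

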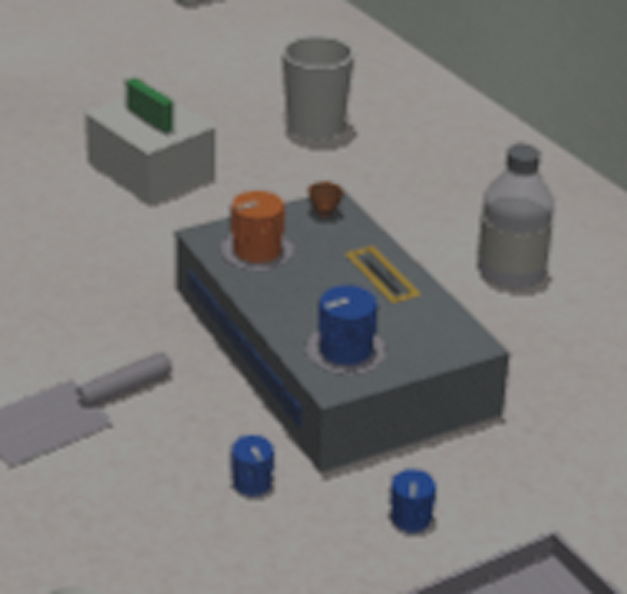

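Run:
```python
from h import *
p=env.get_image('top'); s=env.get_image('side')
g=lambda z,a:np.round(ray(p,(270+a[0]/4,110+a[1]/4),z),4)
# zoom pixel offsets: cv2.resize center shift ignored
print('handle ends',g(.087,(82,325)),g(.087,(157,312)))
C=[g(.06,c) for c in [(347,216),(652,228),(648,415),(340,405)]];print('manifold corners',C,np.mean(C,0))
print('slot frame',[g(.06,c) for c in [(457,245),(546,248),(544,277),(456,275)]])
print('blue top',g(.105,(599,343)),'orange top',g(.105,(416,337)))
print('small',g(.03,(720,375)),g(.03,(627,471)))
hs=lambda z,a:np.round(ray(s,(270+a[0]/3.3,160+a[1]/3.3),z),4)
print('side: handle top',hs(.087,(127,83)),hs(.087,(172,108)),'blue top',hs(.105,(350,300)),'slot',[hs(.06,c) for c in [(350,252),(377,246),(417,296),(395,301)]],'man corners',[hs(.06,c) for c in [(178,233),(345,200),(506,355),(322,405)]])
```

```text
handle ends [0.5756 0.1309 0.087 ] [0.5848 0.0683 0.087 ]
manifold corners [array([ 0.6668, -0.0954,  0.06  ]), array([ 0.6493, -0.3553,  0.06  ]), array([ 0.4897, -0.3423,  0.06  ]), array([ 0.5052, -0.0833,  0.06  ])] [ 0.57775  -0.219075  0.06    ]
slot frame [array([ 0.6391, -0.1882,  0.06  ]), array([ 0.6344, -0.2639,  0.06  ]), array([ 0.6095, -0.2609,  0.06  ]), array([ 0.6133, -0.1861,  0.06  ])]
blue top [ 0.5468 -0.2936  0.105 ] orange top [ 0.5559 -0.1439  0.105 ]
small [ 0.5245 -0.4146  0.03  ] [ 0.4442 -0.3295  0.03  ]
side: handle top [0.5677 0.1162 0.087 ] [0.5821 0.0528 0.087 ] blue top [ 0.5457 -0.2982  0.105 ] slot [array([ 0.6185, -0.1897,  0.06  ]), array([ 0.6428, -0.193 ,  0.06  ]), array([ 0.6307, -0.267 ,  0.06  ]), array([ 0.6118, -0.2642,  0.06  ])] man corners [array([ 0.5084, -0.0967,  0.06  ]), array([ 0.6585, -0.1205,  0.06  ]), array([ 0.6451, -0.3611,  0.06  ]), array([ 0.4934, -0.3449,  0.06  ])]
```

```bash
cat >> h.py <<'E'
from scipy.spatial.transform import Rotation as Rn
def tgt(ang):
    a=np.radians(ang); x=np.array([np.cos(a),np.sin(a),0]); y=np.array([0,0,-1.]); return np.stack([x,y,np.cross(x,y)],1)
def plan(pos,ang,n,jaw,src=None):
    s=env.observe(); R0=s['tool_rot'] if src is None else src[1]; p0=s['position'] if src is None else src[0]
    R1=tgt(ang); rv=Rn.from_matrix(R0.T@R1).as_rotvec(degrees=True)/n
    R=R0.copy(); p=p0.copy(); out=[]
    for i in range(n):
        d=R.T@(np.array(pos)-p)/(n-i); d=np.round(d,4); out.append([d.tolist(),np.round(rv,1).tolist(),jaw])
        p=p+R@d; R=R@Rn.from_rotvec(np.round(rv,1),degrees=True).as_matrix()
    print(out); print('end',np.round(p,4),'err rot',np.round(Rn.from_matrix(R.T@R1).as_rotvec(degrees=True),2))
    return p,R
def st():
    s=env.observe(); print('t',round(s['time_s'],2),'pos',np.round(s['position'],4),'ang',np.degrees(np.arctan2(s['tool_rot'][1,0],s['tool_rot'][0,0])).round(2),'ydown',np.round(s['tool_rot'][:,1],3),'f',np.round(s['ft_force'],1),'tq',np.round(s['wrist_torque'],2),'w',round(s['grip_width'],4)); return s
E
python3 - <<'E'
from h import *
r=plan([.578,.10,.20],8.4,12,.085)
E
```

```text
[[[-0.0192, -0.0003, -0.041], [-0.0, 4.9, 0.0], 0.085], [[-0.0156, -0.0003, -0.0424], [-0.0, 4.9, 0.0], 0.085], [[-0.0119, -0.0003, -0.0436], [-0.0, 4.9, 0.0], 0.085], [[-0.0081, -0.0003, -0.0445], [-0.0, 4.9, 0.0], 0.085], [[-0.0043, -0.0003, -0.045], [-0.0, 4.9, 0.0], 0.085], [[-0.0005, -0.0003, -0.0452], [-0.0, 4.9, 0.0], 0.085], [[0.0034, -0.0003, -0.0451], [-0.0, 4.9, 0.0], 0.085], [[0.0073, -0.0003, -0.0447], [-0.0, 4.9, 0.0], 0.085], [[0.011, -0.0002, -0.0439], [-0.0, 4.9, 0.0], 0.085], [[0.0148, -0.0003, -0.0427], [-0.0, 4.9, 0.0], 0.085], [[0.0183, -0.0002, -0.0413], [-0.0, 4.9, 0.0], 0.085], [[0.0219, -0.0003, -0.0397], [-0.0, 4.9, 0.0], 0.085]]
end [0.5781 0.1    0.2   ] err rot [-0.   -0.45  0.  ]
```

Call:
carry_out:
  plan:
    - [[-0.019, 0, -0.041], [0, 4.9, 0], 0.085]
    - [[-0.0155, 0, -0.0425], [0, 4.9, 0], 0.085]
    - [[-0.012, 0, -0.0435], [0, 4.9, 0], 0.085]
    - [[-0.008, 0, -0.0445], [0, 4.9, 0], 0.085]
    - [[-0.0045, 0, -0.045], [0, 4.9, 0], 0.085]
    - [[-0.0005, 0, -0.045], [0, 4.9, 0], 0.085]
    - [[0.0035, 0, -0.045], [0, 4.9, 0], 0.085]
    - [[0.007, 0, -0.0445], [0, 4.9, 0], 0.085]
  force: 40

```text
time_s: 2.6
position: [0.4581, 0.2343, 0.1967]
tool_rot: [[0.888, 0.0, -0.46], [0.46, 0.0, 0.888], [0.0, -1.0, -0.0]]
ft_force: [-0.3, 0.3, 0.1]
grip_width: 0.0848
```

Call:
carry_out:
  plan:
    - [[0.011, 0, -0.044], [0, 4.9, 0], 0.085]
    - [[0.015, 0, -0.043], [0, 4.9, 0], 0.085]
    - [[0.018, 0, -0.041], [0, 4.9, 0], 0.085]
    - [[0.022, 0, -0.04], [0, 4.5, 0], 0.085]
    - [[0, 0, 0], [0, 0, 0], 0.085]
    - [[0, 0, 0], [0, 0, 0], 0.085]

```text
time_s: 3.35
position: [0.5772, 0.1004, 0.1965]
tool_rot: [[0.989, -0.001, -0.146], [0.146, 0.0, 0.989], [-0.001, -1.0, 0.0]]
ft_force: [-0.7, -0.2, -0.4]
grip_width: 0.0853
```

Run:
```python
from h import *
s=st(); p=env.get_image('wrist'); save('w',p,'pics/w1.png')
for t in ['blade_grip','parking_block']:
    for d in env.outline_of(t,p):
        m=d['mask'].astype(np.uint8); c=max(cv2.findContours(m,0,1)[0],key=len)
        print(t,round(d['conf'],2),m.sum(),cv2.minAreaRect(c), np.round(cv2.boxPoints(cv2.minAreaRect(c))).tolist())
print(proj(p,[.58,.1,.087],s))
```

```text
t 3.35 pos [0.5772 0.1004 0.1965] ang 8.39 ydown [-0.001  0.    -1.   ] f [-0.7 -0.2 -0.4] tq [-0.01  0.06  0.04] w 0.0853
blade_grip 0.81 994 ((323.755859375, 184.46604919433594), (74.99964141845703, 14.18401050567627), 88.45184326171875) [[316.0, 147.0], [330.0, 147.0], [332.0, 222.0], [318.0, 222.0]]
parking_block 0.61 8274 ((323.6128234863281, 175.78651428222656), (109.35687255859375, 89.5216293334961), 88.49256896972656) [[277.0, 122.0], [367.0, 120.0], [370.0, 229.0], [280.0, 232.0]]
[321.14612225 191.14937285]
```

View pics/w1.png

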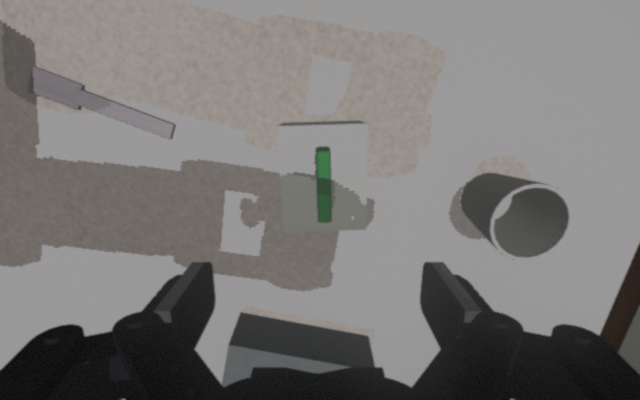

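Run:
```python
from h import *
s=st(); p=env.get_image('wrist')
im=p['image'].astype(int); g=(im[...,1]-np.maximum(im[...,0],im[...,2]))
m=(g>20).astype(np.uint8); print(m.sum())
for r in range(142,228,5):
    c=np.where(m[r,280:370])[0]+280; print(r,c.min() if len(c) else 0,c.max() if len(c) else 0)
a=p['image'][110:250,260:390,::-1];cv2.imwrite('pics/w1z.png',cv2.resize(a,None,fx=4,fy=4,interpolation=cv2.INTER_CUBIC))
# projected model for guess
for c in [(.580,.0996)]:
  for y in (-.031,.031):
    for x in (-.006,.006):
      for z in (.055,.087):
        a=np.radians(8.4); X=[c[0]+x*np.cos(a)-y*np.sin(a),c[1]+x*np.sin(a)+y*np.cos(a),z]; print((x,y,z),proj(p,X,s).round(1))
```

```text
t 3.5 pos [0.5771 0.101  0.1969] ang 8.45 ydown [ 0.  0. -1.] f [ 0.1 -0.3 -0.1] tq [ 0.05 -0.01 -0.02] w 0.0849
749
142 0 0
147 0 0
152 317 329
157 317 329
162 317 329
167 317 329
172 317 329
177 317 329
182 320 325
187 319 326
192 320 325
197 318 329
202 318 329
207 318 329
212 319 329
217 319 329
222 0 0
227 0 0
(-0.006, -0.031, 0.055) [314.3 215.4]
(-0.006, -0.031, 0.087) [314.  226.9]
(0.006, -0.031, 0.055) [326.9 215.5]
(0.006, -0.031, 0.087) [327.8 226.9]
(-0.006, 0.031, 0.055) [314.2 150.1]
(-0.006, 0.031, 0.087) [313.8 155.2]
(0.006, 0.031, 0.055) [327.5 150.1]
(0.006, 0.031, 0.087) [328.6 155.2]
```

View pics/w1z.png

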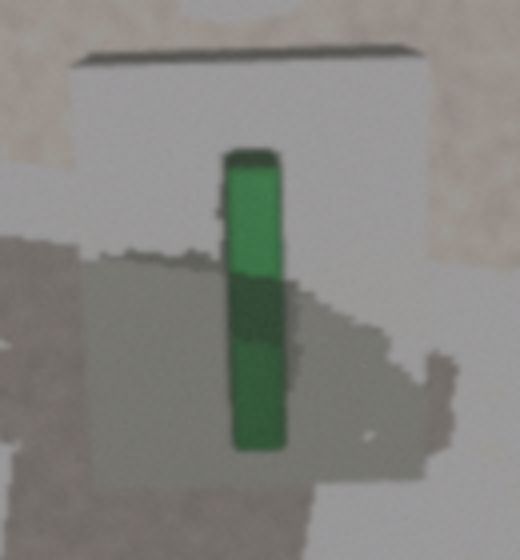

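Run:
```python
from h import *
s=st(); p=env.get_image('wrist')
A=ray(p,(260+255/4,110+167/4),.087,s);B=ray(p,(260+260/4,110+448/4),.087,s)
d=A-B; print(A,B,(A+B)/2,np.linalg.norm(d),np.degrees(np.arctan2(-d[0],d[1])))
# parking block top z=.055
Q=[ray(p,(260+a/4,110+b/4),.055,s) for a,b in [(73,67),(427,62),(425,478),(97,487)]]; print(np.round(Q,4),np.mean(Q,0))
c=(A+B)/2
plan([c[0],c[1],.059],9,4,.05)
```

```text
t 3.55 pos [0.5772 0.1009 0.197 ] ang 8.44 ydown [ 0.  0. -1.] f [-0.3 -1.2 -0.3] tq [-0.04  0.02 -0.07] w 0.0849
[0.57718606 0.13329838 0.087     ] [0.58744257 0.07378639 0.087     ] [0.58231431 0.10354239 0.087     ] 0.06038933609045126 9.778500626726926
[[0.5351 0.145  0.055 ]
 [0.6125 0.1577 0.055 ]
 [0.6303 0.0613 0.055 ]
 [0.5524 0.0474 0.055 ]] [0.58258985 0.10283072 0.055     ]
[[[0.0013, 0.0345, 0.0005], [0.0, -0.1, 0.0], 0.05], [[0.0014, 0.0345, 0.0005], [0.0, -0.1, 0.0], 0.05], [[0.0013, 0.0345, 0.0005], [0.0, -0.1, 0.0], 0.05], [[0.0014, 0.0344, 0.0005], [0.0, -0.1, 0.0], 0.05]]
end [0.5824 0.1036 0.059 ] err rot [ 0.   -0.17  0.02]
```

Call:
carry_out:
  plan:
    - [[0.0015, 0.02, 0], [0, -0.6, 0], 0.06]
    - [[0.0015, 0.03, 0.0005], [0, -0.6, 0], 0.06]
    - [[0.0015, 0.03, 0.0005], [0, 0, 0], 0.06]
    - [[0.001, 0.03, 0.0005], [0, 0, 0], 0.06]
    - [[0, 0.018, 0], [0, 0, 0], 0.06]
    - [[0, 0.0085, 0], [0, 0, 0], 0.06]
    - [[0, 0, 0], [0, 0, 0], 0.06]

```text
time_s: 4.47
position: [0.5828, 0.1026, 0.0602]
tool_rot: [[0.986, -0.0, -0.166], [0.166, -0.0, 0.986], [-0.0, -1.0, 0.0]]
ft_force: [-0.6, 0.3, -0.1]
grip_width: 0.06
```

Run:
```python
from h import *
s=st(); p=env.get_image('wrist'); save('w',p,'pics/w2.png')
```

```text
t 4.47 pos [0.5828 0.1026 0.0602] ang 9.57 ydown [-0. -0. -1.] f [-0.6  0.3 -0.1] tq [-0.03 -0.05  0.02] w 0.06
```

View pics/w2.png

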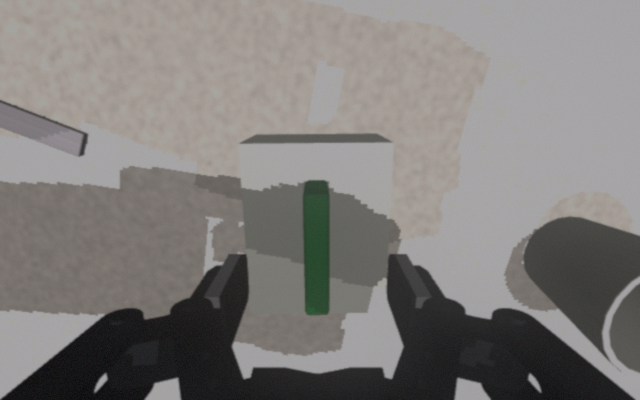

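Run:
```python
from h import *
s=st(); p=env.get_image('wrist')
q=s['position'];print([proj(p,q+[0,0,z],s).round(1) for z in (0,.019,.027)])
A=ray(p,(316,187),.087,s);B=ray(p,(317.5,314),.087,s);d=A-B;print(A,B,(A+B)/2,np.linalg.norm(d),np.degrees(np.arctan2(-d[0],d[1])))
```

```text
t 4.53 pos [0.5832 0.1025 0.0607] ang 9.57 ydown [ 0.001 -0.    -1.   ] f [-0.5 -0.1 -0.1] tq [0.04 0.01 0.01] w 0.0599
[array([318.2, 238.9]), array([318.3, 253.4]), array([318.3, 260.5])]
[0.57630481 0.1367882  0.087     ] [0.58760733 0.07391305 0.087     ] [0.58195607 0.10535062 0.087     ] 0.06388294922145514 10.190732599801233
```

Call:
carry_out:
  plan:
    - [[-0.0005, 0, 0.0015], [0, 0, 0], 0.03]
    - [[0, 0, 0], [0, 0, 0], 0.005]
    - [[0, 0, 0], [0, 0, 0], 0.005]
    - [[0, 0, 0], [0, 0, 0], 0.005]
    - [[0, 0, 0], [0, 0, 0], 0.005]
  force: 50

```text
time_s: 5.2
position: [0.5821, 0.1037, 0.0601]
tool_rot: [[0.986, -0.0, -0.166], [0.166, 0.0, 0.986], [-0.0, -1.0, 0.0]]
ft_force: [0.1, 0.4, 0.4]
grip_width: 0.0052
```

Run:
```python
from h import *
s=st(); p=env.get_image('wrist'); save('w',p,'pics/w3.png')
```

```text
t 5.2 pos [0.5821 0.1037 0.0601] ang 9.55 ydown [-0.  0. -1.] f [0.1 0.4 0.4] tq [-0.01 -0.02 -0.03] w 0.0052
```

View pics/w3.png

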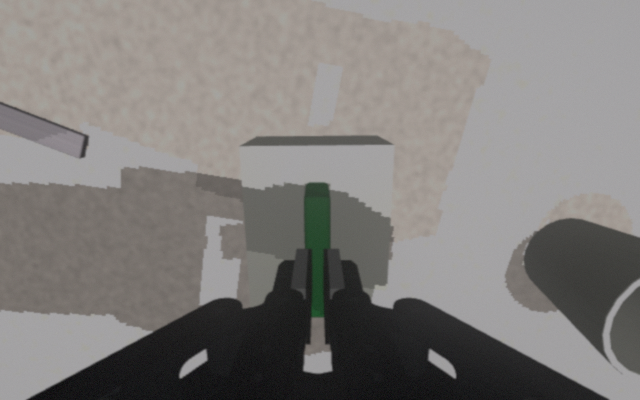

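Call:
carry_out:
  plan:
    - [[0, 0, 0], [0, 0, 0], 0.0]
    - [[0, 0, 0], [0, 0, 0], 0.0]
    - [[0, 0, 0], [0, 0, 0], 0.0]
  force: 50

```text
time_s: 5.62
position: [0.5822, 0.1037, 0.0601]
tool_rot: [[0.986, -0.0, -0.166], [0.166, 0.0, 0.986], [-0.0, -1.0, 0.0]]
ft_force: [-0.6, 0.5, -0.3]
grip_width: 0.0
```

Run:
```python
from h import *
s=st(); p=env.get_image('wrist'); save('w',p,'pics/w4.png')
a=p['image'][160:380,220:420,::-1];cv2.imwrite('pics/w4z.png',cv2.resize(a,None,fx=2.7,fy=2.7,interpolation=cv2.INTER_CUBIC))
```

```text
t 5.62 pos [0.5822 0.1037 0.0601] ang 9.55 ydown [-0.  0. -1.] f [-0.6  0.5 -0.3] tq [-0.03  0.    0.01] w 0.0
```

View pics/w4z.png

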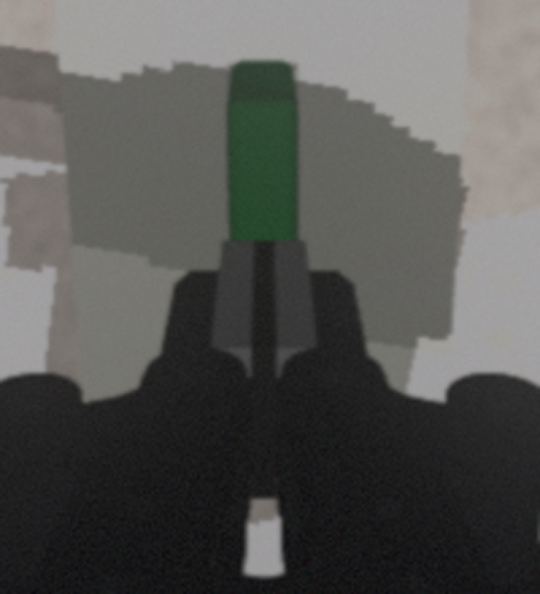

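Run:
```python
from h import *
s=st(); p=env.get_image('wrist')
T=np.linalg.inv(np.array(p['tool_from_camera']))
def pt(X):
    c=T[:3,:3]@np.array(X)+T[:3,3]; u=K(p)@c; return (u[:2]/u[2]).round(0), round(c[2],3)
for z in (.011,-.011):
  for y in (0,-.01,-.02,-.03,-.04,-.05,-.06): print(z,y,pt([0,y,z]), pt([.03,y,z])[0])
t=env.get_image('top'); save('t',t,'pics/t4.png'); d=env.get_image('side'); save('s',d,'pics/s4.png')
a=d['image'][150:240,270:370,::-1];cv2.imwrite('pics/s4z.png',cv2.resize(a,None,fx=6,fy=6,interpolation=cv2.INTER_CUBIC))
print('side px TCP',proj(d,s['position']), proj(d,s['position']+[0,0,.03]))
```

```text
t 5.67 pos [0.5821 0.1038 0.0601] ang 9.55 ydown [-0.  0. -1.] f [ 0.2 -0.7 -0.2] tq [ 0.05  0.01 -0.  ] w -0.0001
0.011 0 (array([318., 220.]), np.float64(0.186)) [375. 220.]
0.011 -0.01 (array([318., 226.]), np.float64(0.177)) [378. 226.]
0.011 -0.02 (array([318., 233.]), np.float64(0.167)) [381. 233.]
0.011 -0.03 (array([318., 241.]), np.float64(0.158)) [385. 241.]
0.011 -0.04 (array([318., 250.]), np.float64(0.148)) [390. 250.]
0.011 -0.05 (array([318., 260.]), np.float64(0.138)) [395. 260.]
0.011 -0.06 (array([319., 272.]), np.float64(0.129)) [400. 272.]
-0.011 0 (array([318., 258.]), np.float64(0.193)) [373. 258.]
-0.011 -0.01 (array([318., 266.]), np.float64(0.183)) [376. 266.]
-0.011 -0.02 (array([318., 275.]), np.float64(0.173)) [379. 275.]
-0.011 -0.03 (array([318., 285.]), np.float64(0.164)) [383. 285.]
-0.011 -0.04 (array([318., 296.]), np.float64(0.154)) [387. 296.]
-0.011 -0.05 (array([318., 309.]), np.float64(0.145)) [391. 309.]
-0.011 -0.06 (array([318., 324.]), np.float64(0.135)) [397. 324.]
side px TCP [314.60719081 193.32364457] [314.4191182  184.84648079]
```

View pics/s4z.png

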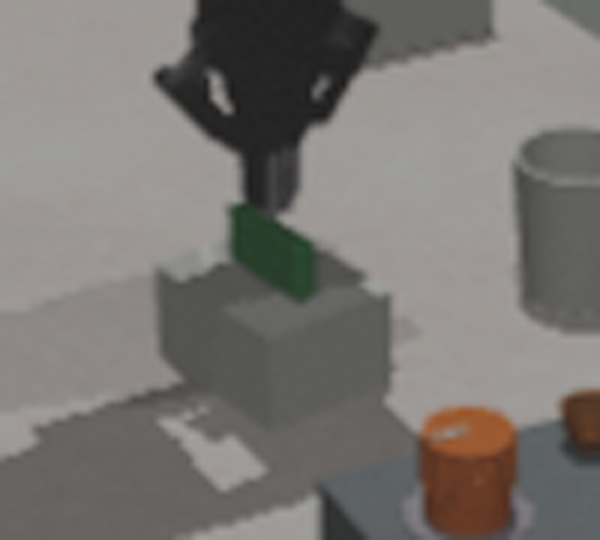

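Call:
carry_out:
  plan:
    - [[0, 0, 0], [0, 0, 0], 0.05]
    - [[0, 0, 0], [0, 0, 0], 0.05]
    - [[0, 0, 0], [0, 0, 0], 0.05]
    - [[0, 0, 0], [0, 0, 0], 0.05]
    - [[0, 0.012, 0], [0, 0, 0], 0.05]
    - [[0, 0.008, 0], [0, 0, 0], 0.05]
    - [[0, 0.005, 0], [0, 0, 0], 0.05]

```text
time_s: 6.7
position: [0.5818, 0.1038, 0.0341]
tool_rot: [[0.986, -0.001, -0.166], [0.166, 0.0, 0.986], [-0.001, -1.0, 0.0]]
ft_force: [1.2, 0.3, -0.5]
grip_width: 0.0497
```

Run:
```python
from h import *
s=st(); d=env.get_image('side'); save('s',d,'pics/s5.png')
a=d['image'][150:240,270:370,::-1];cv2.imwrite('pics/s5z.png',cv2.resize(a,None,fx=6,fy=6,interpolation=cv2.INTER_CUBIC))
p=env.get_image('wrist');save('w',p,'pics/w5.png')
```

```text
t 6.7 pos [0.5818 0.1038 0.0341] ang 9.55 ydown [-0.001  0.    -1.   ] f [ 1.2  0.3 -0.5] tq [ 0.03 -0.01  0.03] w 0.0497
```

View pics/s5z.png

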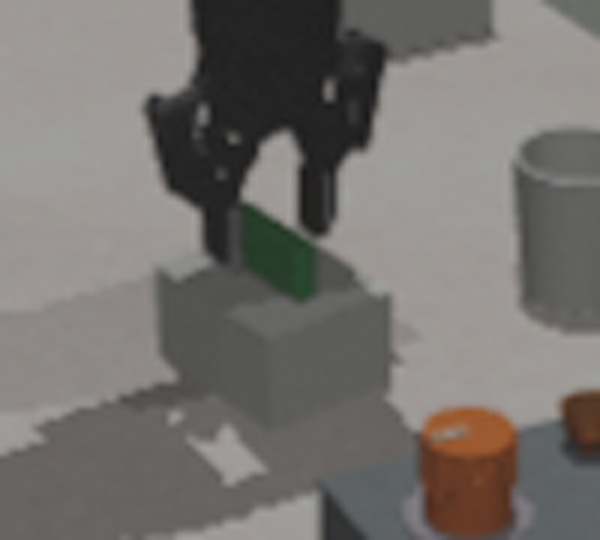

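View pics/w5.png

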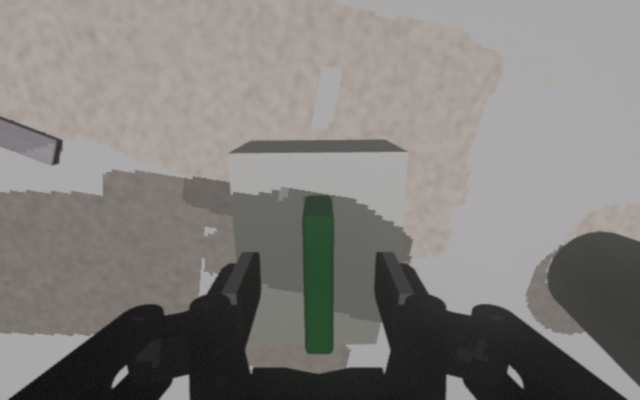

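Run:
```python
from h import *
s=st(); d=env.get_image('side')
x=s['tool_rot'][:,0]
for off in (-.03,.03):
  for z in (.04,.05,.06,.07,.08): 
    q=s['position']+off*x; q[2]=z; u=proj(d,q); print(off,z,((u-[270,150])*6).round())
p=env.get_image('wrist')
A=ray(p,(318,214),.087,s);B=ray(p,(319,352),.087,s);e=A-B;print(A,B,(A+B)/2,np.linalg.norm(e),np.degrees(np.arctan2(-e[0],e[1])))
```

```text
t 6.8 pos [0.5818 0.1038 0.0343] ang 9.55 ydown [-0.001  0.    -1.   ] f [-0.5  0.1 -0.7] tq [-0.04 -0.06  0.02] w 0.05
-0.03 0.04 [221. 312.]
-0.03 0.05 [221. 295.]
-0.03 0.06 [220. 278.]
-0.03 0.07 [220. 261.]
-0.03 0.08 [219. 244.]
0.03 0.04 [313. 276.]
0.03 0.05 [313. 260.]
0.03 0.06 [313. 243.]
0.03 0.07 [313. 226.]
0.03 0.08 [312. 209.]
[0.57652702 0.1342198  0.087     ] [0.5870479  0.07454429 0.087     ] [0.58178746 0.10438205 0.087     ] 0.06059583734288325 9.998579995632536
```

Call:
carry_out:
  plan:
    - [[0, 0, 0.0005], [0, 0, 0], 0.03]
    - [[0, 0, 0], [0, 0, 0], 0.005]
    - [[0, 0, 0], [0, 0, 0], 0.0]
    - [[0, 0, 0], [0, 0, 0], 0.0]
    - [[0, 0, 0], [0, 0, 0], 0.0]
  force: 50

```text
time_s: 7.52
position: [0.5823, 0.1043, 0.0355]
tool_rot: [[0.986, 0.001, -0.166], [0.166, 0.0, 0.986], [0.001, -1.0, -0.0]]
ft_force: [-1.1, 1.1, 6.2]
grip_width: 0.011
```

Call:
carry_out:
  plan:
    - [[0, -0.01, 0], [0, 0, 0], 0.0]
    - [[0, -0.03, 0], [0, 0, 0], 0.0]
    - [[0, -0.04, 0], [0, 0, 0], 0.0]
    - [[0, -0.03, 0], [0, 0, 0], 0.0]
    - [[0, 0, 0], [0, 0, 0], 0.0]
  force: 60

```text
time_s: 8.15
position: [0.583, 0.1042, 0.1473]
tool_rot: [[0.986, 0.004, -0.166], [0.166, -0.0, 0.986], [0.004, -1.0, -0.001]]
ft_force: [0.7, 0.2, -2.2]
grip_width: 0.0105
```

Run:
```python
from h import *
s=st(); d=env.get_image('side'); save('s',d,'pics/s6.png')
a=d['image'][120:240,270:400,::-1];cv2.imwrite('pics/s6z.png',cv2.resize(a,None,fx=4.5,fy=4.5,interpolation=cv2.INTER_CUBIC))
p=env.get_image('wrist');save('w',p,'pics/w6.png')
plan([.615,-.29,.165],-3.6,9,0)
```

```text
t 8.15 pos [0.583  0.1042 0.1473] ang 9.55 ydown [ 0.004 -0.    -1.   ] f [ 0.7  0.2 -2.2] tq [-0.01  0.03 -0.01] w 0.0105
[[[-0.0036, -0.0023, -0.0438], [-0.0, 1.5, -0.0], 0], [[-0.0025, -0.0023, -0.0439], [-0.0, 1.5, -0.0], 0], [[-0.0013, -0.0023, -0.0439], [-0.0, 1.5, -0.0], 0], [[-0.0001, -0.0023, -0.044], [-0.0, 1.5, -0.0], 0], [[0.001, -0.0023, -0.0439], [-0.0, 1.5, -0.0], 0], [[0.0021, -0.0023, -0.0439], [-0.0, 1.5, -0.0], 0], [[0.0033, -0.0023, -0.0439], [-0.0, 1.5, -0.0], 0], [[0.0045, -0.0023, -0.0437], [-0.0, 1.5, -0.0], 0], [[0.0056, -0.0024, -0.0436], [-0.0, 1.5, -0.0], 0]]
end [ 0.615 -0.29   0.165] err rot [ 0.   -0.36 -0.08]
```

View pics/s6z.png

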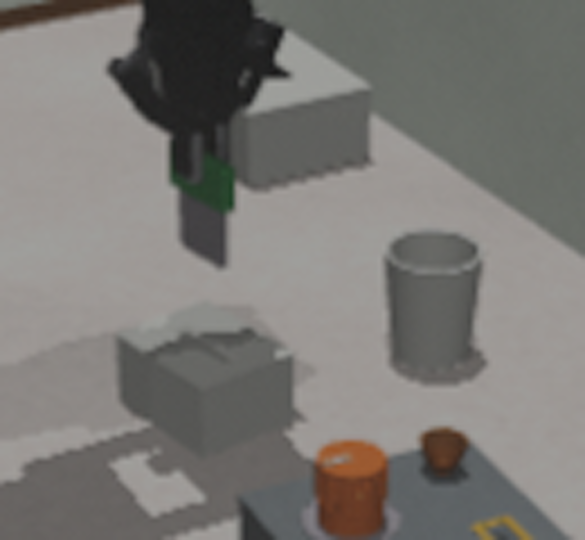

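View pics/w6.png

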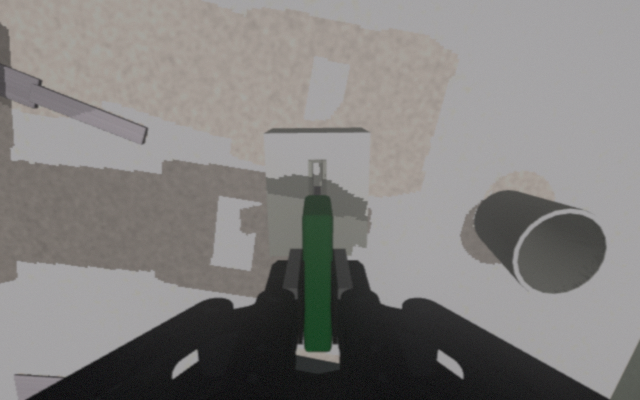

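Call:
carry_out:
  plan:
    - [[-0.0036, -0.005, -0.044], [0, 1.5, 0], 0]
    - [[-0.0025, -0.005, -0.044], [0, 1.5, 0], 0]
    - [[-0.0013, -0.003, -0.044], [0, 1.5, 0], 0]
    - [[0, -0.002, -0.044], [0, 1.5, 0], 0]
    - [[0.001, -0.002, -0.044], [0, 1.5, 0], 0]
    - [[0.002, 0, -0.044], [0, 1.5, 0], 0]
    - [[0.0033, 0, -0.044], [0, 1.5, 0], 0]
    - [[0.0045, 0, -0.044], [0, 1.5, 0], 0]

```text
time_s: 9.25
position: [0.6113, -0.2483, 0.1601]
tool_rot: [[0.999, -0.003, 0.044], [-0.044, 0.002, 0.999], [-0.003, -1.0, 0.002]]
ft_force: [-0.4, 0.1, 0.2]
grip_width: 0.0106
```

Call:
carry_out:
  plan:
    - [[0.0055, 0, -0.043], [0, 1.2, 0.2], 0]
    - [[0, 0, 0], [0, 0, 0], 0]
    - [[0, 0, 0], [0, 0, 0], 0]

```text
time_s: 9.62
position: [0.6151, -0.2896, 0.1606]
tool_rot: [[0.998, -0.006, 0.064], [-0.064, 0.002, 0.998], [-0.006, -1.0, 0.002]]
ft_force: [-0.1, 0.8, -0.9]
grip_width: 0.0107
```

Run:
```python
from h import *
s=st(); p=env.get_image('wrist');save('w',p,'pics/w7.png'); import pickle; pickle.dump((s,p),open('w7.pkl','wb'))
```

```text
t 9.62 pos [ 0.6151 -0.2896  0.1606] ang -3.64 ydown [-0.006  0.002 -1.   ] f [-0.1  0.8 -0.9] tq [ 0.04 -0.    0.03] w 0.0107
```

View pics/w7.png

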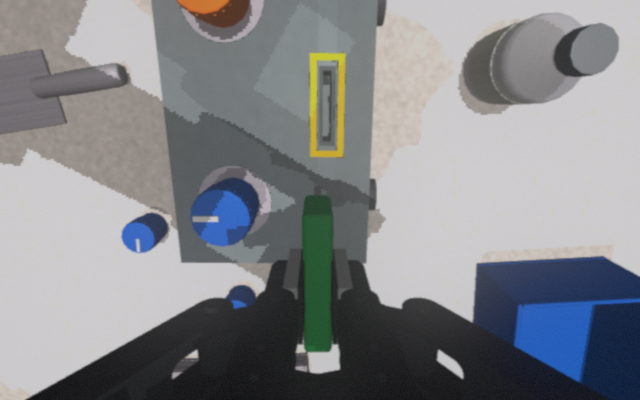

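Run:
```python
from h import *
import pickle
s,p=pickle.load(open('w7.pkl','rb'))
a=p['image'][40:170,290:370,::-1];cv2.imwrite('pics/w7a.png',cv2.resize(a,None,fx=4.5,fy=4.5,interpolation=cv2.INTER_CUBIC))
a=p['image'][180:370,260:380,::-1];cv2.imwrite('pics/w7b.png',cv2.resize(a,None,fx=3,fy=3,interpolation=cv2.INTER_CUBIC))
im=p['image'].astype(int); g=(im[...,1]-np.maximum(im[...,0],im[...,2]))>15
for r in range(185,360,6):
    c=np.where(g[r,280:360])[0]+280; print(r,c.min() if len(c) else 0,c.max() if len(c) else 0,end=' | ')
hsv=cv2.cvtColor(p['image'],cv2.COLOR_RGB2HSV); y=cv2.inRange(hsv,(22,120,80),(35,255,255)); y[:, :290]=0;y[:,370:]=0
c=np.vstack(cv2.findContours(y,0,1)[0]); r=cv2.minAreaRect(c);b=cv2.boxPoints(r);print(r,b)
W=np.array([ray(p,q,.06,s) for q in b]);print(W.round(4),W.mean(0))
```

```text
185 0 0 | 191 0 0 | 197 307 328 | 203 305 329 | 209 305 330 | 215 304 331 | 221 303 332 | 227 303 332 | 233 303 332 | 239 303 331 | 245 303 331 | 251 303 332 | 257 303 332 | 263 304 330 | 269 304 330 | 275 304 330 | 281 304 330 | 287 304 330 | 293 304 330 | 299 304 330 | 305 305 330 | 311 305 330 | 317 304 330 | 323 304 330 | 329 304 331 | 335 304 331 | 341 304 331 | 347 305 330 | 353 0 0 | 359 0 0 | ((327.0, 104.5), (103.0, 34.0), 90.0) [[310.  53.]
 [344.  53.]
 [344. 156.]
 [310. 156.]]
[[ 0.6154 -0.1842  0.06  ]
 [ 0.6402 -0.1857  0.06  ]
 [ 0.637  -0.261   0.06  ]
 [ 0.6102 -0.2593  0.06  ]] [ 0.6257243  -0.22253923  0.06      ]
```

View pics/w7a.png

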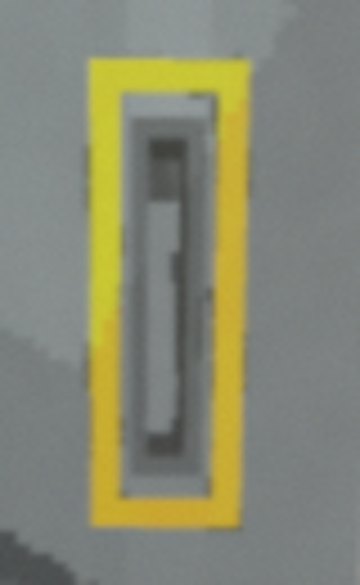

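View pics/w7b.png

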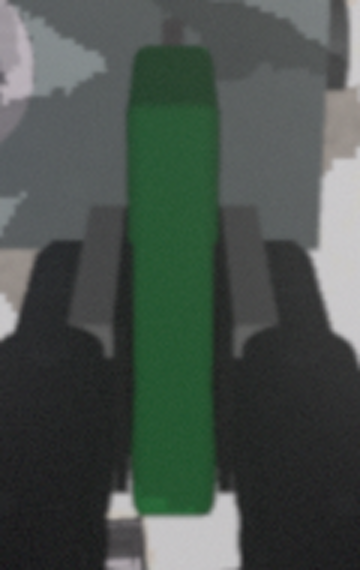

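Run:
```python
from h import *
import pickle
s,p=pickle.load(open('w7.pkl','rb'))
Z=lambda a,b:(290+a/4.5-.4,40+b/4.5-.4)
def an(A,B): d=A-B; return np.degrees(np.arctan2(-d[0],d[1])).round(2)
T=ray(p,Z(170,59),.06,s);B=ray(p,Z(166,527),.06,s);print('frame',T,B,(T+B)/2,an(T,B),np.linalg.norm(T-B))
for n,(a,b,c,d) in {'chamf':(132,205,118,475),'in':(148,184,138,455)}.items():
    q=[ray(p,Z(*u),.06,s) for u in [(a,c),(b,c),(b,d),(a,d)]]; print(n,np.mean(q,0),np.linalg.norm(q[0]-q[1]),np.linalg.norm(q[1]-q[2]))
L=an(ray(p,(153,0),.06,s),ray(p,(181,262),.06,s)); R=an(ray(p,(378,40),.06,s),ray(p,(366,262),.06,s));print('man edges',L,R)
l,r=ray(p,(181,262),.06,s),ray(p,(366,262),.06,s);print('corners',l,r,np.linalg.norm(l-r),an(np.array([-(l-r)[1]*-1*-1,0,0]),np.zeros(3)) if 0 else np.degrees(np.arctan2((r-l)[1],(r-l)[0])))
# blade in tool frame
Tc=np.array(p['tool_from_camera'])
def tool(uv,y):
    d=Tc[:3,:3]@(np.linalg.inv(K(p))@[uv[0],uv[1],1]); c=Tc[:3,3]; return c+d*(y-c[1])/d[1]
Z2=lambda a,b:(260+a/3-.3,180+b/3-.3)
q=[tool(Z2(*u),-.0515) for u in [(130,105),(218,105),(213,513),(133,513)]];print(np.round(q,4)); print(np.mean(q,0))
q=np.array(q);f=(q[0]+q[1])/2-(q[2]+q[3])/2;print('blade yaw in tool (x per z deg)',np.degrees(np.arctan2(f[0],f[2])))
```

```text
frame [ 0.62810275 -0.18477438  0.06      ] [ 0.62320511 -0.26066359  0.06      ] [ 0.62565393 -0.22271898  0.06      ] -3.69 0.07604708227530958
chamf [ 0.62575387 -0.22266723  0.06      ] 0.01195573889773432 0.05803868060278022
in [ 0.62534352 -0.22245605  0.06      ] 0.00591544825457522 0.05152759007054513
man edges -4.17 -4.25
corners [ 0.49267325 -0.34381474  0.06      ] [ 0.65207732 -0.35343521  0.06      ] 0.15969411797573946 -3.4537692440841825
[[-0.0058 -0.0515  0.0302]
 [ 0.0052 -0.0515  0.0302]
 [ 0.0053 -0.0515 -0.0301]
 [-0.006  -0.0515 -0.0301]]
[-3.16337251e-04 -5.15000000e-02  3.81615210e-05]
blade yaw in tool (x per z deg) 0.09321802403860524
```

Run:
```python
from h import *
s=st()
plan([.6258,-.2224,.112],-3.8,3,0)
```

```text
t 9.68 pos [ 0.6153 -0.2892  0.1611] ang -3.6 ydown [-0.005  0.002 -1.   ] f [-0.3 -0.5 -0.6] tq [-0.02 -0.   -0.02] w 0.0107
[[[0.0022, 0.0164, 0.0224], [-0.0, 0.1, -0.1], 0], [[0.0021, 0.0164, 0.0224], [-0.0, 0.1, -0.1], 0], [[0.002, 0.0164, 0.0225], [-0.0, 0.1, -0.1], 0]]
end [ 0.6258 -0.2224  0.112 ] err rot [-0.07 -0.1   0.01]
```

Call:
carry_out:
  plan:
    - [[0.002, 0.006, 0.022], [-0.1, 0.1, -0.1], 0]
    - [[0.002, 0.014, 0.0225], [0, 0.1, -0.1], 0]
    - [[0.002, 0.018, 0.0225], [0, 0, -0.1], 0]
    - [[0, 0.012, 0], [0, 0, 0], 0]
    - [[0, 0, 0], [0, 0, 0], 0]
    - [[0, 0, 0], [0, 0, 0], 0]

```text
time_s: 10.42
position: [0.6261, -0.2246, 0.1127]
tool_rot: [[0.998, 0.003, 0.068], [-0.068, -0.003, 0.998], [0.003, -1.0, -0.002]]
ft_force: [0.0, -0.5, -1.4]
grip_width: 0.0107
```

Run:
```python
from h import *
s=st(); d=env.get_image('side'); save('s',d,'pics/s8.png')
a=d['image'][170:280,320:430,::-1];cv2.imwrite('pics/s8z.png',cv2.resize(a,None,fx=5.3,fy=5.3,interpolation=cv2.INTER_CUBIC))
p=env.get_image('wrist');save('w',p,'pics/w8.png')
a=p['image'][100:380,220:420,::-1];cv2.imwrite('pics/w8z.png',cv2.resize(a,None,fx=2.1,fy=2.1,interpolation=cv2.INTER_CUBIC))
s=st()
```

```text
t 10.43 pos [ 0.6261 -0.2246  0.1127] ang -3.88 ydown [ 0.003 -0.003 -1.   ] f [ 0.  -0.5 -1.4] tq [-0.06 -0.04  0.01] w 0.0107
t 10.53 pos [ 0.626  -0.2247  0.1127] ang -3.89 ydown [ 0.003 -0.003 -1.   ] f [ 0.4 -0.1 -0.5] tq [-0.03 -0.04 -0.03] w 0.0101
```

View pics/s8z.png

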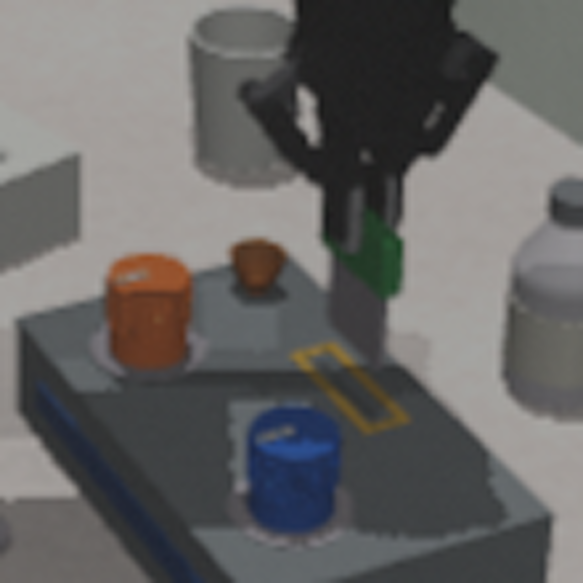

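View pics/w8z.png

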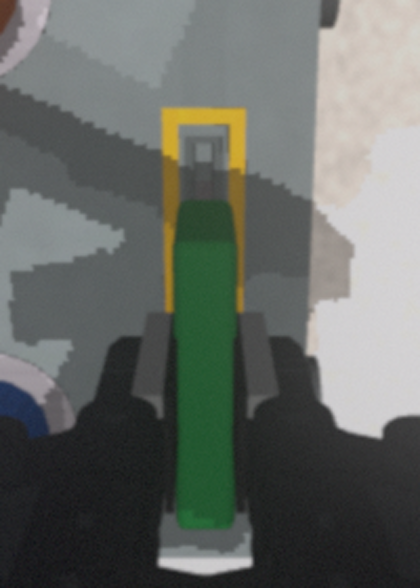

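Call:
carry_out:
  plan:
    - [[-0.0002, 0.01, 0.001], [0.1, -0.1, 0.1], 0]
    - [[0, 0.012, 0.001], [0, 0, 0], 0]
    - [[0, 0, 0], [0, 0, 0], 0]
    - [[0, 0, 0], [0, 0, 0], 0]

```text
time_s: 11.02
position: [0.6259, -0.222, 0.0901]
tool_rot: [[0.998, 0.0, 0.065], [-0.065, -0.0, 0.998], [0.0, -1.0, -0.0]]
ft_force: [-0.4, -0.3, 0.2]
grip_width: 0.0105
```

Run:
```python
from h import *
s=st(); d=env.get_image('side'); save('s',d,'pics/s9.png')
a=d['image'][170:280,320:430,::-1];cv2.imwrite('pics/s9z.png',cv2.resize(a,None,fx=5.3,fy=5.3,interpolation=cv2.INTER_CUBIC))
p=env.get_image('wrist');save('w',p,'pics/w9.png')
a=p['image'][100:380,220:420,::-1];cv2.imwrite('pics/w9z.png',cv2.resize(a,None,fx=2.1,fy=2.1,interpolation=cv2.INTER_CUBIC))
s=st()
```

```text
t 11.03 pos [ 0.6259 -0.222   0.0901] ang -3.75 ydown [ 0. -0. -1.] f [-0.4 -0.3  0.2] tq [-0.05 -0.02  0.  ] w 0.0105
t 11.12 pos [ 0.626  -0.2221  0.0904] ang -3.75 ydown [ 0.001 -0.    -1.   ] f [ 0.1  0.1 -0.2] tq [0.01 0.02 0.  ] w 0.0099
```

View pics/s9z.png

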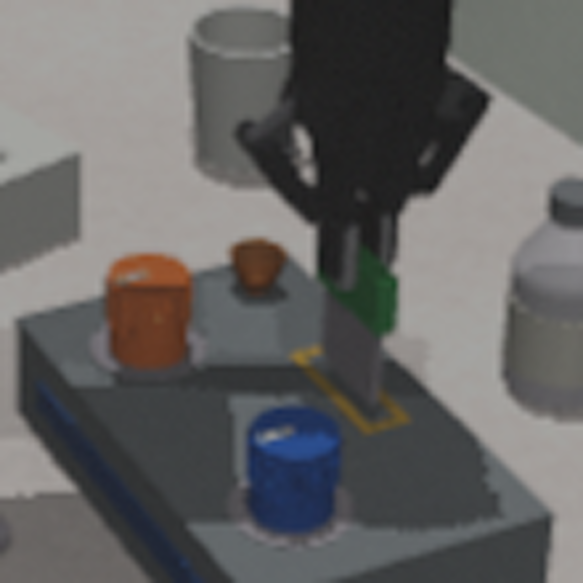

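View pics/w9z.png

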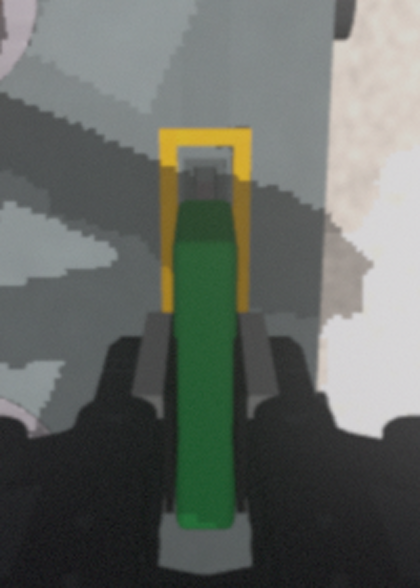

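Call:
carry_out:
  plan:
    - [[0, 0.004, 0], [0, 0, 0], 0]
    - [[0, 0.004, 0], [0, 0, 0], 0]
    - [[0, 0.004, 0], [0, 0, 0], 0]
    - [[0, 0, 0], [0, 0, 0], 0]

```text
time_s: 11.62
position: [0.6256, -0.2219, 0.0775]
tool_rot: [[0.998, -0.001, 0.065], [-0.065, 0.0, 0.998], [-0.001, -1.0, 0.0]]
ft_force: [0.3, -0.0, -1.1]
grip_width: 0.0106
```

Call:
carry_out:
  plan:
    - [[0, 0.007, 0], [0, 0, 0], 0]
    - [[0, 0.007, 0], [0, 0, 0], 0]
    - [[0, 0.007, 0], [0, 0, 0], 0]
    - [[0, 0.006, 0], [0, 0, 0], 0]
    - [[0, 0, 0], [0, 0, 0], 0]

```text
time_s: 12.25
position: [0.6256, -0.2218, 0.0504]
tool_rot: [[0.998, -0.001, 0.065], [-0.065, 0.0, 0.998], [-0.001, -1.0, 0.0]]
ft_force: [-0.2, 0.1, -1.5]
grip_width: 0.0106
```

Free sliding. On to contact, near TCP z ≈ 0.0405.

Call:
carry_out:
  plan:
    - [[0, 0.004, 0], [0, 0, 0], 0]
    - [[0, 0.003, 0], [0, 0, 0], 0]
    - [[0, 0.002, 0], [0, 0, 0], 0]
    - [[0, 0.0015, 0], [0, 0, 0], 0]
    - [[0, 0, 0], [0, 0, 0], 0]

```text
time_s: 12.88
position: [0.6259, -0.222, 0.0406]
tool_rot: [[0.998, 0.0, 0.065], [-0.065, -0.0, 0.998], [0.0, -1.0, -0.0]]
ft_force: [0.0, 0.5, -0.9]
grip_width: 0.0103
```

Call:
carry_out:
  plan:
    - [[0, 0.001, 0], [0, 0, 0], 0]
    - [[0, 0.001, 0], [0, 0, 0], 0]
    - [[0, 0, 0], [0, 0, 0], 0]

```text
time_s: 13.25
position: [0.626, -0.222, 0.0405]
tool_rot: [[0.998, 0.001, 0.065], [-0.065, -0.001, 0.998], [0.001, -1.0, -0.001]]
ft_force: [-4.8, 2.3, 11.7]
grip_width: 0.0105
```

Run:
```python
from h import *
s=st(); d=env.get_image('side'); save('s',d,'pics/s10.png')
a=d['image'][170:280,320:430,::-1];cv2.imwrite('pics/s10z.png',cv2.resize(a,None,fx=5.3,fy=5.3,interpolation=cv2.INTER_CUBIC))
```

```text
t 13.25 pos [ 0.626  -0.222   0.0405] ang -3.74 ydown [ 0.001 -0.001 -1.   ] f [-4.8  2.3 11.7] tq [ 0.35  0.95 -0.01] w 0.0105
```

View pics/s10z.png

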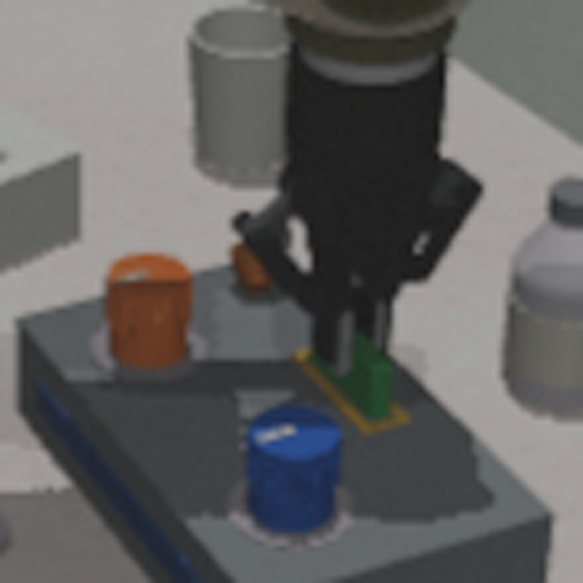

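Call:
carry_out:
  plan:
    - [[0, -0.0015, 0], [0, 0, 0], 0.02]
    - [[0, 0, 0], [0, 0, 0], 0.035]
    - [[0, 0, 0], [0, 0, 0], 0.035]
    - [[0, -0.01, 0], [0, 0, 0], 0.035]
    - [[0, -0.02, 0], [0, 0, 0], 0.035]
    - [[0, -0.025, 0], [0, 0, 0], 0.035]
    - [[0, 0, 0], [0, 0, 0], 0.0]

```text
time_s: 14.18
position: [0.6268, -0.2225, 0.0974]
tool_rot: [[0.998, 0.004, 0.065], [-0.065, -0.002, 0.998], [0.004, -1.0, -0.002]]
ft_force: [0.3, 0.4, -0.1]
grip_width: 0.0181
```

Run:
```python
from h import *
s=st(); d=env.get_image('side'); save('s',d,'pics/s11.png')
a=d['image'][170:280,320:430,::-1];cv2.imwrite('pics/s11z.png',cv2.resize(a,None,fx=5.3,fy=5.3,interpolation=cv2.INTER_CUBIC))
for z in (.087,.092,.097): print(z,[((proj(d,[.6257+o*.065*1,-.2225+o,z])-[320,170])*5.3).round() for o in (-.031,.031)])
print([((proj(d,[.6257-.031*.065-.006,-.2225-.031,.06])-[320,170])*5.3).round() ])
```

```text
t 14.18 pos [ 0.6268 -0.2225  0.0974] ang -3.75 ydown [ 0.004 -0.002 -1.   ] f [ 0.3  0.4 -0.1] tq [-0.    0.04 -0.05] w 0.0181
0.087 [array([380., 367.]), array([317., 304.])]
0.092 [array([381., 358.]), array([317., 296.])]
0.097 [array([381., 350.]), array([317., 288.])]
[array([367., 416.])]
```

View pics/s11z.png

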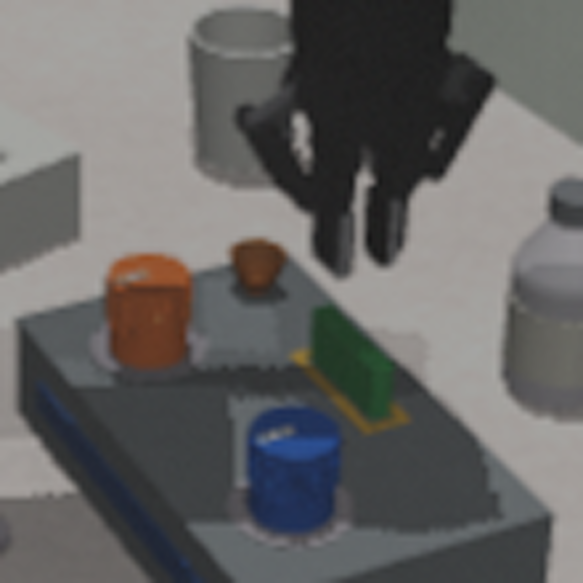

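Run:
```python
from h import *
s=st()
plan([.546,-.2924,.150],-3.8,3,.07)
```

```text
t 14.22 pos [ 0.6261 -0.2221  0.0957] ang -3.75 ydown [ 0.001 -0.001 -1.   ] f [-1.1  0.3 -0.7] tq [0.05 0.02 0.02] w 0.0104
[[[-0.0251, -0.0181, -0.0251], [0.0, 0.0, 0.0], 0.07], [[-0.0251, -0.0181, -0.0252], [0.0, 0.0, 0.0], 0.07], [[-0.0251, -0.0181, -0.0251], [0.0, 0.0, 0.0], 0.07]]
end [ 0.546  -0.2923  0.15  ] err rot [0.05 0.05 0.09]
```

Call:
carry_out:
  plan:
    - [[0, -0.04, 0], [0, 0, 0], 0.07]
    - [[-0.025, -0.0145, -0.025], [0, 0, 0], 0.07]
    - [[-0.025, 0, -0.025], [0, 0, 0], 0.07]
    - [[-0.0255, 0, -0.0255], [0, 0, 0], 0.07]
    - [[0, 0, 0], [0, 0, 0], 0.07]
    - [[0, 0, 0], [0, 0, 0], 0.07]

```text
time_s: 14.98
position: [0.5457, -0.2919, 0.1489]
tool_rot: [[0.998, -0.001, 0.065], [-0.065, 0.001, 0.998], [-0.001, -1.0, 0.001]]
ft_force: [0.8, 0.8, 0.4]
grip_width: 0.07
```

Run:
```python
from h import *
s=st(); p=env.get_image('wrist');save('w',p,'pics/w12.png')
hsv=cv2.cvtColor(p['image'],cv2.COLOR_RGB2HSV); m=cv2.inRange(hsv,(105,150,60),(125,255,255))
n,l,stt,c=cv2.connectedComponentsWithStats(m); print([(stt[i].tolist(),c[i].round(1)) for i in range(1,n) if stt[i][4]>100])
print('expected top centre',proj(p,[.546,-.2924,.105],s),'neck foot',proj(p,[.546,-.2924,.06],s))
print([(round(d['conf'],2),d['pixel'].round() if hasattr(d['pixel'],'round') else d['pixel'],d['mask'].sum()) for d in env.outline_of('cap_blue_centre',p)])
```

```text
t 14.97 pos [ 0.5457 -0.2919  0.1489] ang -3.75 ydown [-0.001  0.001 -1.   ] f [0.8 0.8 0.4] tq [-0.02  0.03 -0.  ] w 0.07
[([289, 185, 60, 58, 1662], array([319.4, 215.5])), ([574, 258, 66, 137, 4606], array([618.7, 326.5]))]
expected top centre [318.4655162  214.59407246] neck foot [318.3380552  196.98224753]
[(0.96, [210.0, 318.3], np.int64(3685)), (0.89, [307.9, 303.9], np.int64(1271)), (0.73, [229.0, 210.4], np.int64(1362))]
```

View pics/w12.png

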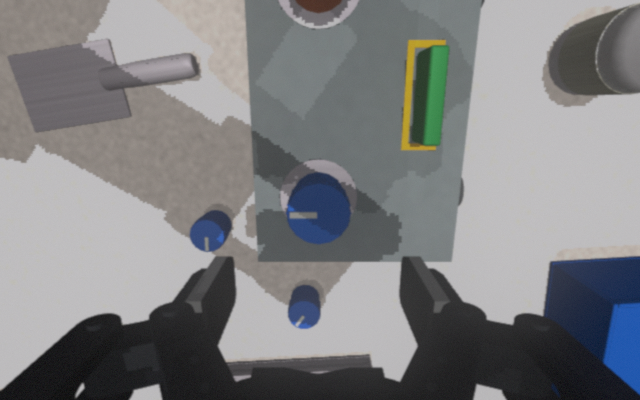

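Run:
```python
import cv2
a=cv2.imread('pics/w12.png')[140:340,180:380];cv2.imwrite('pics/w12z.png',cv2.resize(a,None,fx=2.8,fy=2.8,interpolation=cv2.INTER_CUBIC))
```

```text
(no output)
```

View pics/w12z.png

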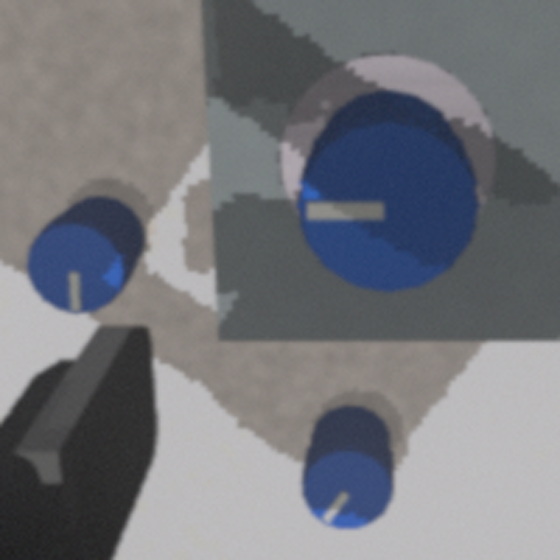

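The large cap at (318,210) stands on the manifold's neck. The other two, at (210,230) and (304,308), are smaller and stand on the table. I'm going for the large one.

Call:
carry_out:
  plan:
    - [[0, 0.02, 0], [0, 0, 0], 0.07]
    - [[0, 0.03, 0], [0, 0, 0], 0.07]
    - [[0, 0.025, -0.0005], [0, 0, 0], 0.07]
    - [[0, 0.018, 0], [0, 0, 0], 0.07]
    - [[0, 0.01, 0], [0, 0, 0], 0.07]
    - [[0, 0, 0], [0, 0, 0], 0.07]

```text
time_s: 15.82
position: [0.5457, -0.2924, 0.0461]
tool_rot: [[0.998, -0.001, 0.065], [-0.065, 0.001, 0.998], [-0.001, -1.0, 0.001]]
ft_force: [-0.5, 0.1, -0.4]
grip_width: 0.0698
```

Run:
```python
from h import *
s=st(); d=env.get_image('side')
a=d['image'][170:280,320:430,::-1];cv2.imwrite('pics/s13z.png',cv2.resize(a,None,fx=5.3,fy=5.3,interpolation=cv2.INTER_CUBIC))
p=env.get_image('wrist');save('w',p,'pics/w13.png')
```

```text
t 15.82 pos [ 0.5457 -0.2924  0.0461] ang -3.71 ydown [-0.001  0.001 -1.   ] f [-0.5  0.1 -0.4] tq [-0.05  0.04  0.02] w 0.0698
```

View pics/s13z.png

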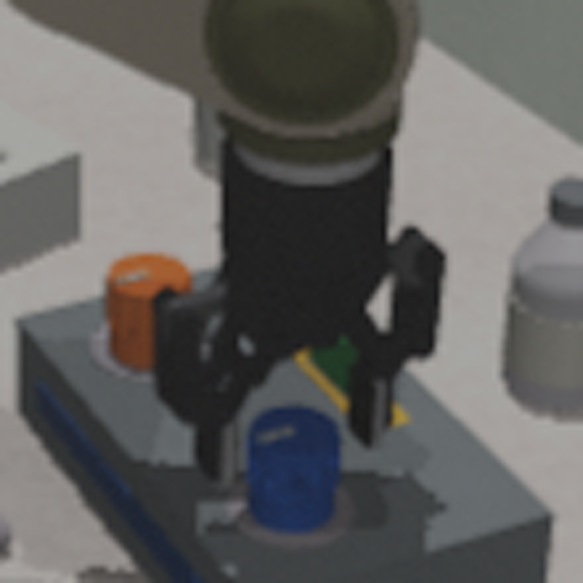

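View pics/w13.png

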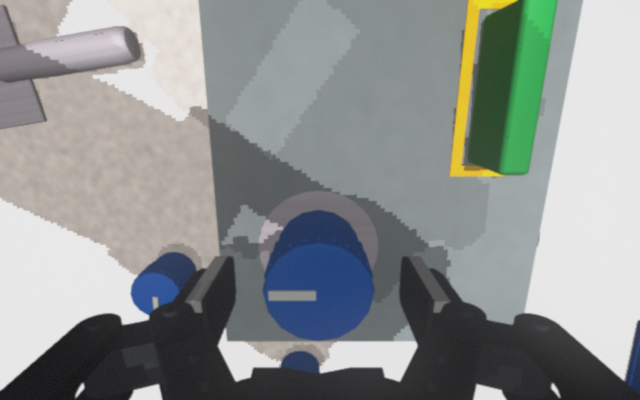

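Call:
carry_out:
  plan:
    - [[0, 0, 0], [0, 0, 0], 0.05]
    - [[0, 0, 0], [0, 0, 0], 0.035]
    - [[0, 0, 0], [0, 0, 0], 0.035]
    - [[0, 0, 0], [0, 0, 0], 0.035]
  force: 45

```text
time_s: 16.42
position: [0.5459, -0.2931, 0.0475]
tool_rot: [[0.998, 0.001, 0.065], [-0.065, -0.001, 0.998], [0.001, -1.0, -0.001]]
ft_force: [-0.4, 0.7, 6.8]
grip_width: 0.0417
```

Run:
```python
from h import *
s=st(); p=env.get_image('wrist');save('w',p,'pics/w14.png')
a=p['image'][180:380,220:420,::-1];cv2.imwrite('pics/w14z.png',cv2.resize(a,None,fx=2,fy=2))
```

```text
t 16.43 pos [ 0.5459 -0.2931  0.0475] ang -3.75 ydown [ 0.001 -0.001 -1.   ] f [-0.4  0.7  6.8] tq [ 0.18  0.1  -0.03] w 0.0417
```

View pics/w14z.png

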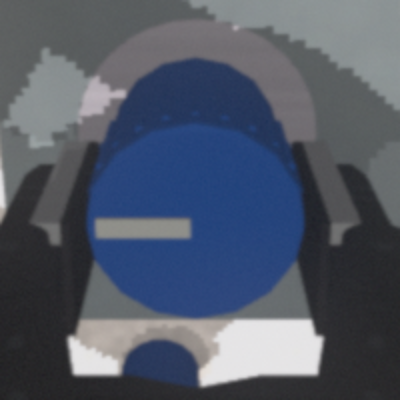

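Call:
carry_out:
  plan:
    - [[0, -0.001, 0], [0, -3, 0], 0.035]
    - [[0, 0, 0], [0, -4, 0], 0.035]
    - [[0, 0, 0], [0, -4, 0], 0.035]
    - [[0, 0, 0], [0, 0, 0], 0.035]

```text
time_s: 16.98
position: [0.5455, -0.2929, 0.0475]
tool_rot: [[0.992, -0.0, -0.126], [0.126, -0.0, 0.992], [-0.0, -1.0, -0.0]]
ft_force: [0.1, 0.5, 1.0]
grip_width: 0.0416
```

Run:
```python
from h import *
s=st(); p=env.get_image('wrist')
a=p['image'][180:380,220:420,::-1];cv2.imwrite('pics/w15z.png',cv2.resize(a,None,fx=2,fy=2))
```

```text
t 16.98 pos [ 0.5455 -0.2929  0.0475] ang 7.21 ydown [-0. -0. -1.] f [0.1 0.5 1. ] tq [-0.05 -0.06 -0.05] w 0.0416
```

View pics/w15z.png

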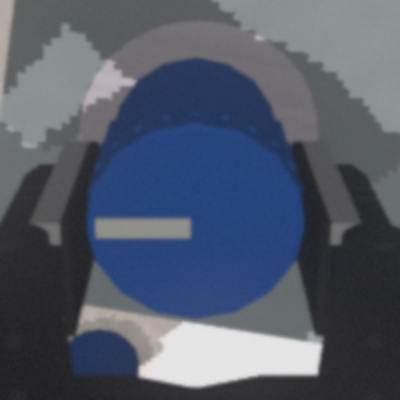

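Call:
carry_out:
  plan:
    - [[0, 0, 0], [0, -9, 0], 0.035]
    - [[0, 0, 0], [0, -9, 0], 0.035]
    - [[0, 0, 0], [0, -9, 0], 0.035]
    - [[0, 0, 0], [0, -9, 0], 0.035]
    - [[0, 0, 0], [0, -3, 0], 0.035]
    - [[0, 0, 0], [0, 0, 0], 0.035]

```text
time_s: 17.77
position: [0.5455, -0.2928, 0.0475]
tool_rot: [[0.693, -0.0, -0.721], [0.721, -0.0, 0.693], [-0.0, -1.0, 0.0]]
ft_force: [0.6, 0.0, -0.2]
grip_width: 0.0418
```

Run:
```python
from h import *
s=st(); p=env.get_image('wrist')
a=p['image'][180:380,220:420,::-1];cv2.imwrite('pics/w16z.png',cv2.resize(a,None,fx=2,fy=2))
```

```text
t 17.77 pos [ 0.5455 -0.2928  0.0475] ang 46.16 ydown [-0. -0. -1.] f [ 0.6  0.  -0.2] tq [-0.03 -0.02  0.02] w 0.0418
```

View pics/w16z.png

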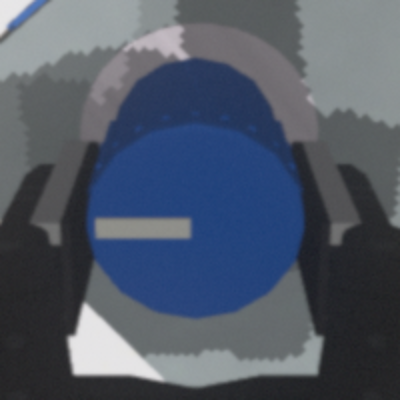

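The cap has turned 50° with the gripper and no torque, so counter-clockwise frees it. I'll turn a little further, then lift gently.

Call:
carry_out:
  plan:
    - [[0, 0, 0], [0, -2, 0], 0.035]
    - [[0, 0, 0], [0, -2, 0], 0.035]
    - [[0, 0, 0], [0, 0, 0], 0.035]
    - [[0, -0.003, 0], [0, 0, 0], 0.035]
    - [[0, -0.004, 0], [0, 0, 0], 0.035]
    - [[0, 0, 0], [0, 0, 0], 0.035]

```text
time_s: 18.58
position: [0.5458, -0.293, 0.0552]
tool_rot: [[0.639, 0.001, -0.769], [0.769, -0.001, 0.639], [-0.0, -1.0, -0.001]]
ft_force: [1.0, 0.2, 0.8]
grip_width: 0.0415
```

Call:
carry_out:
  plan:
    - [[0, -0.01, 0], [0, 0, 0], 0.035]
    - [[0, -0.02, 0], [0, 0, 0], 0.035]
    - [[0, -0.025, 0], [0, 0, 0], 0.035]
    - [[0, -0.02, 0], [0, 0, 0], 0.035]
    - [[0, -0.01, 0], [0, 0, 0], 0.035]
    - [[0, -0.005, 0], [0, 0, 0], 0.035]
    - [[0, 0, 0], [0, 0, 0], 0.035]
    - [[0, 0, 0], [0, 0, 0], 0.035]

```text
time_s: 19.58
position: [0.5452, -0.2927, 0.1438]
tool_rot: [[0.639, -0.001, -0.769], [0.769, 0.001, 0.639], [-0.0, -1.0, 0.001]]
ft_force: [0.4, -0.2, -1.1]
grip_width: 0.0417
```

Run:
```python
from h import *
s=st(); d=env.get_image('side')
a=d['image'][130:340,300:470,::-1];cv2.imwrite('pics/s17z.png',cv2.resize(a,None,fx=2.8,fy=2.8,interpolation=cv2.INTER_CUBIC))
p=env.get_image('wrist');save('w',p,'pics/w17.png')
t=env.get_image('top')
a=t['image'][110:260,270:470,::-1];cv2.imwrite('pics/t17z.png',cv2.resize(a,None,fx=4,fy=4,interpolation=cv2.INTER_CUBIC))
st()
```

```text
t 19.57 pos [ 0.5452 -0.2927  0.1438] ang 50.25 ydown [-0.001  0.001 -1.   ] f [ 0.4 -0.2 -1.1] tq [ 0.06  0.02 -0.02] w 0.0417
t 19.73 pos [ 0.5454 -0.2928  0.144 ] ang 50.25 ydown [-0.001  0.001 -1.   ] f [-0.4  0.1 -1.3] tq [ 0.06 -0.01  0.01] w 0.0418
```

View pics/s17z.png

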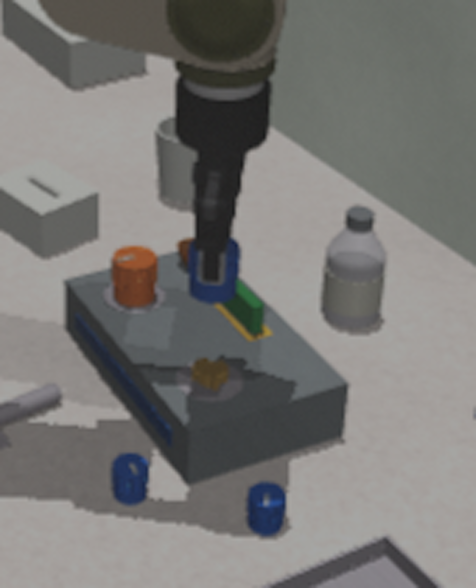

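View pics/w17.png

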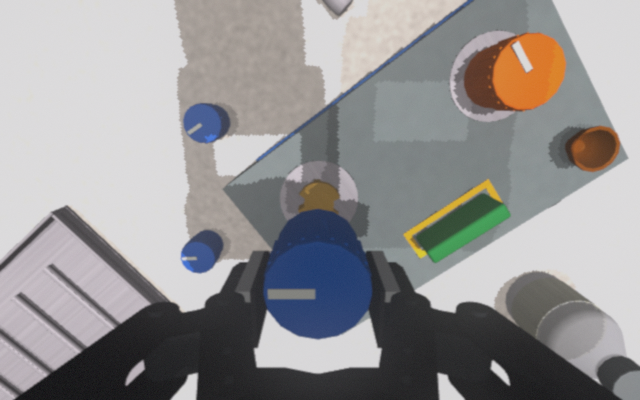

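View pics/t17z.png

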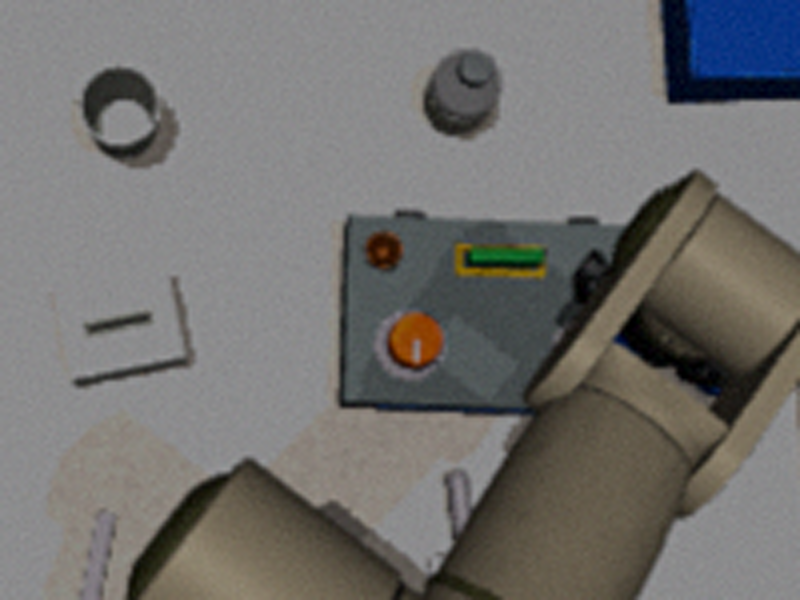

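Run:
```python
from h import *
s=st(); p=env.get_image('wrist'); d=env.get_image('side')
a=np.radians(-3.75); ax=np.array([np.cos(a),np.sin(a)]); ay=np.array([-np.sin(a),np.cos(a)])
def box(z): 
    return [np.append(np.array([.6257,-.2225])+i*.006*ax+j*.031*ay,z) for i,j in((-1,-1),(1,-1),(1,1),(-1,1))]
for q,nm,sl,f,ss in ((p,'w18',(160,280,390,530),5,s),(d,'s18',(205,265,360,420),9,None)):
    im=q['image'][:,:,::-1].copy(); r0,r1,c0,c1=sl
    z=cv2.resize(im[r0:r1,c0:c1],None,fx=f,fy=f,interpolation=cv2.INTER_CUBIC)
    for sh,col in((.060,(0,0,255)),(.066,(255,255,0))):
        for zz in (sh,sh+.032):
            pts=np.array([(proj(q,X,ss)-[c0,r0])*f for X in box(zz)]); cv2.polylines(z,[pts.round().astype(int)],True,col,1)
    cv2.imwrite(f'pics/{nm}.png',z)
```

```text
t 19.73 pos [ 0.5454 -0.2928  0.144 ] ang 50.25 ydown [-0.001  0.001 -1.   ] f [-0.4  0.1 -1.3] tq [ 0.06 -0.01  0.01] w 0.0418
```

View pics/w18.png

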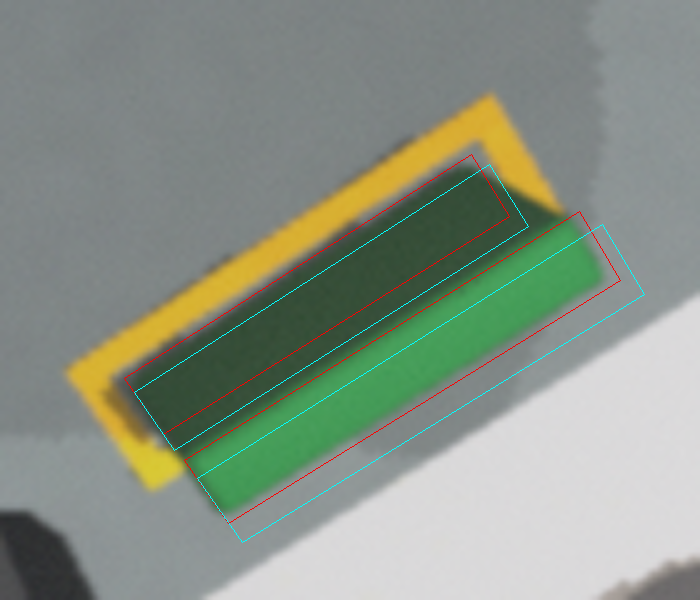

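View pics/s18.png

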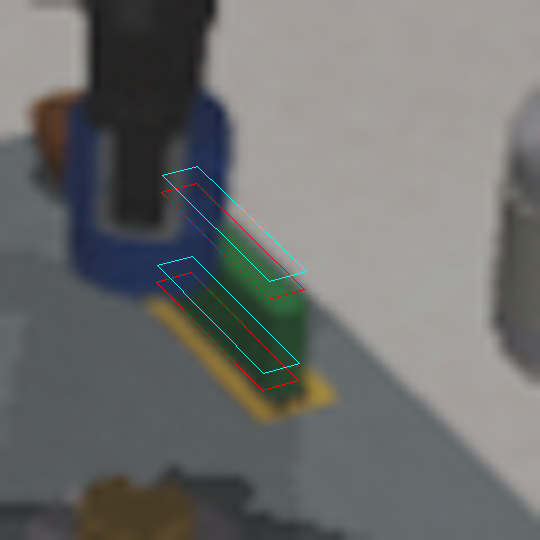

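Run:
```python
from h import *
st(); print(env.close_job())
```

```text
t 19.82 pos [ 0.5455 -0.2928  0.1443] ang 50.25 ydown [-0.  0. -1.] f [-0.9  0.1 -0.9] tq [ 0.03 -0.03 -0.  ] w 0.0415
the job is handed in; nothing more can be done
None
```

The job is done and handed in at 19.8 s; no verdict was reported.

- **Blade:** I moved the green-handled blade from its parking block into the manifold slot. It slid freely and first met resistance (about 12 N) at the height where its shoulder should reach the mouth. I then let go of it. A projected model of the handle fits the wrist and side pictures with the shoulder at the manifold's top, so it is fully home.
- **Blue cap:** I took the largest of the three blue caps, the one on the manifold. Counter-clockwise freed it: it turned about 54° with no torque, then lifted with no resistance. It is held upright and still, about 96 mm up.
- **The rest:** The last pictures show the orange cap, tub, cup and bottle where they were. The jaw model, probe and retractor were not all in those close-ups, but the arm did not go near them.

**What disagreed with the description:** The real fingertips sit about 30 mm behind the stated TCP. My first grasp of the blade therefore closed above the handle without touching it. I saw this in the side picture, lowered the arm and gripped it on the second try.

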